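# Chase the thread of a sculpture stand with a tap

### The job

The tap stands started in the boss of the grey sculpture stand foot: set the red-topped tap wrench on its square head and run the tap in clockwise, half a turn forward and a quarter back, half forward and a quarter back again, then forward until you feel it come up firmly against the bottom of the blind hole, without forcing it. Leave the tap down there with the wrench still fully seated on it and let go. Turn the tap only with the wrench, and leave everything else on the table alone.

Things in the scene. Friction and masses are not known exactly. Their poses are not given: they have to be found in the camera images.
- base: stand foot, fixed: grey disc 156 mm across, 14 mm thick, with a dark round boss 100 mm across, its flat top 50 mm above the table. Origin: centre of the underside, on the axis of the hole. The hole is blind: its bottom lies between 4.9 and 6.0 rad of joint tap, differs from piece to piece and must be felt.
- tap_feed: the tap as a whole (this frame does not turn with it). Origin on its vertical axis, at the boss's top face at the start; it sinks 2.5 mm each turn. Above the boss: round shank 21 mm thick, 15 mm tall; steel square head 18 mm across flats, 21 mm tall; square lead-in 13 mm across, 4 mm tall.
- tap_top (a point): centre of the top of the tap, 40 mm above the boss at the start; z up; turns with the tap; x and y are square to the flats of its head.
- tap (a joint): turn of the tap in rad: 0 as found, growing clockwise from above (forward); stays where left. Running torque about 0.12 N m either way. On the bottom the torque climbs a further 3 N m per rad as the tap winds up: 0.2 N m or more above running torque for 0.1 s counts as bottomed, 0.88 above it snaps the tap; let go, it unwinds a little.
- wrench: tap wrench, loose, about 0.28 kg, standing upright on its socket end. Origin: centre of the underside, z up. Dark hub 34 mm square, 34 mm tall; two thin steel arms along +x and -x, 26 mm up, reaching 65 mm from the axis; on top a red square grip block 24 mm across flats (flats square to x and y), 34 to 78 mm above the underside.
- wrench_socket (a point): centre of the ceiling of the square socket in the hub (open below, 19.4 mm across flats, 20 mm deep), 20 mm above the underside. Seated, it rests on tap_top. Fits in any of four quarter-turn positions, with about 0.1 rad of play each way, more under load.
- wrench_grip (a point): centre of the red grip block, 57 mm above the wrench's underside (37 mm above the tap's top when seated); x along the arms.
- bust_terracotta: terracotta bust, 170 mm tall, bystander
- bust_grey: grey clay bust, 150 mm tall, bystander
- pot: small terracotta cup, 76 mm wide, 75 mm tall, bystander
- paste_jar: white jar with green lid, 60 mm wide, 60 mm tall, bystander
- spare_tap: loose spare tap lying down, 80 mm long, bystander, not to be used
- modelling_brush: brush lying down, bystander
- steel_post: aluminium rod 24 mm thick, 140 mm long, lying down, bystander
Mind the look-alikes: they are no part of the job. What is shaped like the wrench but blue or white is not meant.

How it is judged:
By the outcome, as a careful person would: the job done as asked, in the order asked, and still so for the second after the job is handed in, with the robot touching nothing.
It also fails if it takes over 72 s, if anything falls off the work surface, if the arm or the gripper's body presses on something with over 40 N, if the wrist force passes 120 N, or if a joint passes its speed limit or range.

### The arm

A 7-joint arm with a two-finger parallel gripper is mounted at the origin on the work surface. World frame = base frame: x ahead of the robot, y to its left, z up, the work surface at z = 0. Lengths are in m, angles in rad, forces in N, time in s.
With the tool pointing down it reaches from about 0.4 to 0.85 m from the base axis. Payload 4.4 kg.
Tool frame: the origin (TCP) lies at the very end of the fingers, on their centre line; the grasp point (between the pads) lies 19 mm behind it; z points along the fingers, y is the direction in which the jaws open and shut (so a half turn about z gives the same grasp; the last joint's range is limited). The gripper opens to 94 mm and grips with 3 to 60 N. Pads are 16 mm wide; open, the fingers measure 119 mm over their backs; the gripper's body (75 mm by 177 mm) begins 78 mm behind the grasp point.
Start: joints at [1.06, 0.628, 0.038, 1.517, -0.027, 0.996, -0.02], TCP at [0.28, -0.587, 0.205] pointing down, gripper open.
Joint ranges: [-3.06, 3.06], [-0.37, 2.12], [-1.25, 1.32], [0.18, 2.47], [-1.1, 4.24], [0.23, 1.98], [-2.94, 2.94]. Speed limits (rad/s): [2.57, 2.57, 3.14, 3.14, 3.14, 3.14, 3.14].

### API

Orientations are given as a 3x3 rotation matrix whose columns are the frame's x, y, z axes.
In Python, from rig import env, fingers, solver, state, get_image, camera_info, workorder gives the robot as it stands. Calls block until the motion is done:
- env.goto(position, orientation): joint-space move of the TCP to a pose.
- env.servo_line(position, frame=None, speed=0.15): straight line of the TCP; frame=None keeps the orientation; speed is the mean speed in m/s.
- env.set_joints(angles): joint-space move.
- fingers.let_go() and fingers.close(squeeze=None): open the fingers fully, or close them until they stop; squeeze is the grip in N (None keeps the last).
- env.pause(seconds).
- solver.solve_ik(position, orientation): joint angles nearest the present ones, or None.
- state(): the state.
- get_image(name): name is "side" or "top" or "wrist"; returns the picture (384x512x3 uint8, red, green, blue); there is no depth.
- camera_info(name): a dict with "vfov" (degrees; the focal length in pixels is half the picture's height over the tangent of half this angle, whatever the lens; pixels are square), "cx", "cy" (the principal point, pixels), "distortion" ([k1, k2, p1, p2, k3] as OpenCV has them; the pictures are not rectified), "R" (3x3) and "t" (3): a world point X has camera coordinates R X + t. Camera axes: x right, y down, z forward; pixel columns grow to the right and rows downward; lengths in m; the calibration is good to about 2 mm. A picture is of the moment at which its call begins: read the wrist's pose just before it. camera_info takes no time and is no camera call; for the wrist camera it gives the pose at the moment of the call.
A pose or a line that the arm cannot do raises env.PlanningError and nothing moves.
- workorder.close_job(): hands the job in, once; it reports no verdict.
The state is a dict: "t": time; "joint_pos": joint angles; "dq": joint speeds; "joint_torque": joint torques, N m; "tcp_pos": TCP position; "tool_rot": TCP orientation; "wrist_force": force on the tool from outside, world axes, zero at the start; "ft_torque": the same for the moment, N m; "opening": finger opening in m.
Only numpy, scipy, OpenCV 4.12 (cv2) and the standard library are available. Lean on these libraries where they do the work, as an engineer would, in place of code of your own. Each camera call takes 0.05 s, during which the arm holds its last target.

## Working session

There is one attempt and no reset: what is moved stays moved. The work goes in short steps, each a Python script; the robot and the scene stay as the last script left them, time stands still between calls to the robot, and variables do not carry over. Pictures are saved under pics/ and viewed, and the job is handed in when it is done.

```bash
ls; mkdir -p pics; python3 - <<'E'
from rig import env, fingers, solver, state, get_image, camera_info
import cv2
s=state();print(s)
for n in ["side","top","wrist"]:
    print(n,camera_info(n)); cv2.imwrite(f"pics/a_{n}.png",get_image(n)[:,:,::-1])
E
```

```text
pics
{'t': 0.0, 'joint_pos': array([ 1.06021645,  0.62928538,  0.03844993,  1.51833478, -0.02697512,
        0.99631012, -0.02000724]), 'dq': array([ 0.00111186, -0.00057803,  0.00107393,  0.0003701 ,  0.00018375,
        0.00018458, -0.0009769 ]), 'joint_torque': array([ 1.31013323e-05, -5.49725783e+01,  1.14368353e+00, -1.86628139e+01,
       -5.22929092e-02,  2.37535505e-02,  1.56344240e-04]), 'tcp_pos': array([ 0.27940356, -0.58616327,  0.20460428]), 'tool_rot': array([[ 9.02705121e-01,  4.30258976e-01, -8.23930909e-04],
       [ 4.30259762e-01, -9.02703664e-01,  1.62220939e-03],
       [-4.57953012e-05, -1.81888104e-03, -9.99998345e-01]]), 'wrist_force': array([-0.14811144,  0.88407478, -0.54358301]), 'ft_torque': array([-0.00092294, -0.02624808,  0.00660868]), 'opening': 0.0938850935184793}
side {'vfov': 56.95086674566943, 'cx': 253.8354887210996, 'cy': 189.4503765022334, 'distortion': array([-0.05061406,  0.        ,  0.        ,  0.        ,  0.        ]), 'R': array([[-0.9995527 , -0.02616365, -0.01448666],
       [-0.00957918,  0.73896949, -0.67367079],
       [ 0.02833089, -0.67323069, -0.73888958]]), 't': array([0.57668203, 0.0620446 , 1.01360831])}
top {'vfov': 51.7238152021844, 'cx': 257.58323928389063, 'cy': 185.07936682503245, 'distortion': array([-0.07141262,  0.        ,  0.        ,  0.        ,  0.        ]), 'R': array([[ 0.01474567, -0.99947457,  0.02886427],
       [-0.9817532 , -0.01994563, -0.18911064],
       [ 0.18958699, -0.02554902, -0.98153147]]), 't': array([-0.01788453,  0.59436618,  1.01853936])}
wrist {'vfov': 69.79292237714898, 'cx': 254.31597354416803, 'cy': 189.37448699050907, 'distortion': array([-0.06867038,  0.        ,  0.        ,  0.        ,  0.        ]), 'R': array([[ 0.43028025, -0.90269436, -0.00134564],
       [-0.86416256, -0.41234357,  0.28843692],
       [-0.26092525, -0.12294585, -0.95749795]]), 't': array([-0.64851749, -0.02906819,  0.39215187])}
```

View pics/a_side.png

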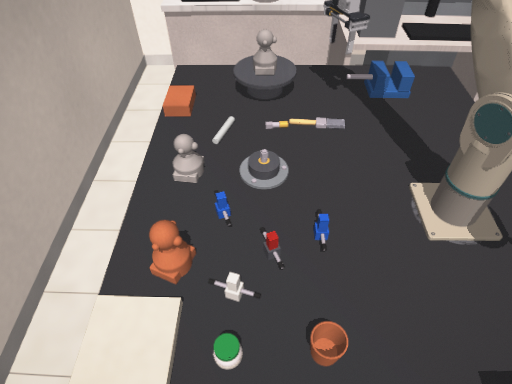

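View pics/a_top.png

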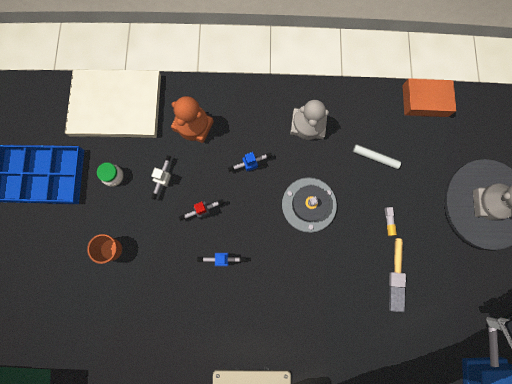

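View pics/a_wrist.png

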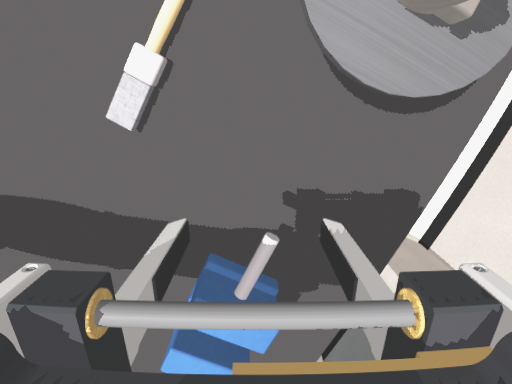

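Top view: red wrench grip at about (201,209), arms running right-up; tap in the boss at about (313,202). Two blue wrenches and one white one are decoys. The side view shows the red grip at (273,241) and the tap at (264,155).

```bash
cat > h.py <<'E'
import numpy as np, cv2
from rig import env, fingers, solver, state, get_image, camera_info
def K(ci):
    f=192/np.tan(np.radians(ci["vfov"])/2)
    return np.array([[f,0,ci["cx"]],[0,f,ci["cy"]],[0,0,1.]])
def ray(ci,uv):
    p=cv2.undistortPoints(np.array([[uv]],float),K(ci),ci["distortion"])[0,0]
    R=np.array(ci["R"]);t=np.array(ci["t"])
    return -R.T@t, R.T@np.array([p[0],p[1],1.])
def plane(ci,uv,z):
    c,d=ray(ci,uv); return c+d*(z-c[2])/d[2]
def two(a,ua,b,ub):
    c1,d1=ray(a,ua);c2,d2=ray(b,ub)
    A=np.stack([d1,-d2],1);s=np.linalg.lstsq(A,c2-c1,rcond=None)[0]
    p=c1+s[0]*d1;q=c2+s[1]*d2
    return (p+q)/2,np.linalg.norm(p-q)
def proj(ci,X):
    r,_=cv2.Rodrigues(np.array(ci["R"]))
    return cv2.projectPoints(np.array(X,float).reshape(-1,1,3),r,np.array(ci["t"]),K(ci),ci["distortion"])[0][:,0]
def blobs(im,lo,hi):
    hsv=cv2.cvtColor(im,cv2.COLOR_RGB2HSV)
    m=cv2.inRange(hsv,np.array(lo),np.array(hi))
    n,l,st,c=cv2.connectedComponentsWithStats(m)
    return m,[(st[i],c[i]) for i in range(1,n) if st[i][4]>15]
def down(yaw):
    # tool y (jaw) direction at angle yaw in world, z down
    y=np.array([np.cos(yaw),np.sin(yaw),0]);z=np.array([0,0,-1.])
    return np.stack([np.cross(y,z),y,z],1)
E
python3 - <<'E'
from h import *
T=camera_info("top");S=camera_info("side")
it=cv2.imread("pics/a_top.png")[:,:,::-1].copy();is_=cv2.imread("pics/a_side.png")[:,:,::-1].copy()
for nm,im in(("t",it),("s",is_)):
    m,b=blobs(im,(0,200,70),(4,255,255)); print(nm,[(list(x[0]),x[1].round(1)) for x in b])
print("tap cand",plane(T,(313,202),.09), "base",plane(T,(309.5,205),.014))
print("wr",plane(T,(201,208.5),.07), two(T,(201,209),S,(273,241)))
print("tap2",two(T,(314,202),S,(264,153)))
def crop(im,x,y,w,n):
    c=im[y-w:y+w,x-w:x+w]; cv2.imwrite(n,cv2.resize(c,None,fx=7,fy=7,interpolation=cv2.INTER_NEAREST)[:,:,::-1])
A=[it[170:240,170:230],it[170:240,280:340]];B=[is_[205:275,243:303],is_[130:200,234:294]]
o=np.vstack([np.hstack([cv2.resize(c,None,fx=4,fy=4,interpolation=0) for c in r]) for r in(A,B)])
cv2.imwrite("pics/b.png",o[:,:,::-1])
E
```

```text
t [([np.int32(194), np.int32(202), np.int32(12), np.int32(12), np.int32(88)], array([199.7, 207.7]))]
s [([np.int32(267), np.int32(231), np.int32(11), np.int32(10), np.int32(60)], array([271.8, 236.1]))]
tap cand [ 0.54595904 -0.15271513  0.09      ] base [ 0.54878682 -0.15554052  0.014     ]
wr [0.52594705 0.14164187 0.07      ] (array([0.52555789, 0.14425036, 0.04982932]), np.float64(0.0033376768794486106))
tap2 (array([ 0.54854049, -0.15782239,  0.07608113]), np.float64(0.0008396131332455198))
```

View pics/b.png

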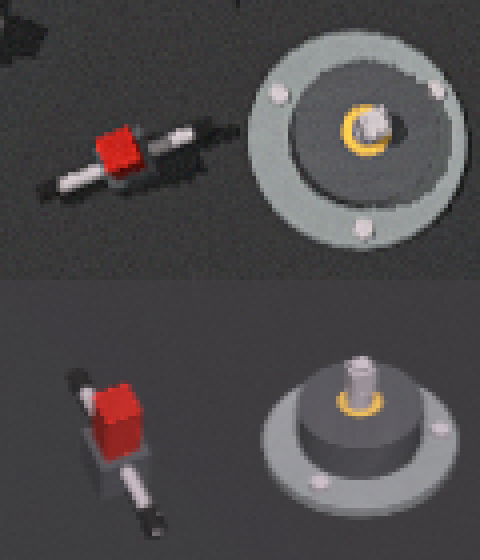

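Crops: the red grip top and its arms are clear (arms tilted about 19° from the image's horizontal), and the square tap head stands in the yellow-ringed boss. Next, closer looks with the wrist camera.

```bash
python3 - <<'E'
from h import *
s=state();ci=camera_info("wrist")
C=-np.array(ci["R"]).T@ci["t"]; Rt=s["tool_rot"]
print("cam in tool",Rt.T@(C-s["tcp_pos"]), "axis in tool",Rt.T@np.array(ci["R"])[2])
off=Rt.T@(C-s["tcp_pos"]);ax=Rt.T@np.array(ci["R"])[2]
def view(P,yaw,h):
    R=down(yaw); a=R@ax
    C=P-a*(h/(-a[2])); return C-R@off,R
for nm,P in(("tap",np.array([.547,-.155,.09])),("wr",np.array([.526,.143,.078]))):
    for y in np.arange(-180,180,30):
        p,R=view(P,np.radians(y),.25); q=solver.solve_ik(p,R)
        print(nm,y,p.round(3),None if q is None else np.round(q,2))
E
```

```text
cam in tool [ 0.08526285 -0.00069021 -0.17834869] axis in tool [-2.88435715e-01  3.47231357e-04  9.57499200e-01]
tap -180 [ 0.546 -0.145  0.162] [-0.15  0.63  0.58  1.82 -0.45  0.83 -2.5 ]
tap -150 [ 0.542 -0.147  0.162] [-0.06  0.59  0.43  1.83 -0.33  0.8  -2.08]
tap -120 [ 0.538 -0.151  0.162] [ 0.04  0.57  0.28  1.83 -0.21  0.78 -1.67]
tap -90 [ 0.537 -0.156  0.162] [ 0.15  0.56  0.13  1.82 -0.1   0.77 -1.25]
tap -60 [ 0.539 -0.16   0.162] [ 0.24  0.56 -0.    1.81  0.    0.77 -0.81]
tap -30 [ 0.543 -0.164  0.162] [ 0.33  0.56 -0.13  1.8   0.1   0.79 -0.38]
tap 0 [ 0.548 -0.165  0.162] [ 0.41  0.58 -0.26  1.78  0.2   0.81  0.06]
tap 30 [ 0.552 -0.163  0.162] [ 0.49  0.6  -0.39  1.77  0.29  0.83  0.49]
tap 60 [ 0.556 -0.159  0.162] [ 0.56  0.62 -0.53  1.76  0.4   0.87  0.91]
tap 90 [ 0.557 -0.154  0.162] [ 0.63  0.65 -0.66  1.76  0.49  0.9   1.33]
tap 120 [ 0.555 -0.15   0.162] [ 0.83  0.79 -1.06  1.76  0.78  1.08  1.58]
tap 150 [ 0.551 -0.146  0.162] [-0.24  0.68  0.73  1.8  -0.57  0.89 -2.91]
wr -180 [0.525 0.153 0.15 ] [ 0.3   0.78 -1.06  1.85  0.8   1.02  2.04]
wr -150 [0.521 0.151 0.15 ] [-0.57  0.57  0.36  1.89 -0.29  0.73 -2.67]
wr -120 [0.517 0.147 0.15 ] [-0.46  0.55  0.19  1.89 -0.15  0.71 -2.28]
wr -90 [0.516 0.142 0.15 ] [-0.35  0.54  0.04  1.9  -0.03  0.71 -1.86]
wr -60 [0.518 0.138 0.15 ] [-0.26  0.54 -0.08  1.89  0.07  0.71 -1.42]
wr -30 [0.522 0.134 0.15 ] [-0.17  0.55 -0.2   1.88  0.16  0.72 -0.98]
wr 0 [0.527 0.133 0.15 ] [-0.08  0.56 -0.32  1.87  0.25  0.75 -0.55]
wr 30 [0.531 0.135 0.15 ] [-0.    0.59 -0.45  1.85  0.35  0.78 -0.11]
wr 60 [0.535 0.139 0.15 ] [ 0.07  0.62 -0.57  1.84  0.44  0.82  0.31]
wr 90 [0.536 0.144 0.15 ] [ 0.13  0.65 -0.7   1.83  0.54  0.86  0.74]
wr 120 [0.534 0.148 0.15 ] [ 0.31  0.78 -1.06  1.83  0.8   1.03  1.01]
wr 150 [0.53  0.152 0.15 ] [ 0.3   0.78 -1.06  1.84  0.8   1.03  1.52]
```

```bash
cat >> h.py <<'E'
off=np.array([.0853,-.0007,-.1783]);ax=np.array([-.2884,.0003,.9575])
def view(P,yaw,h=.25):
    R=down(yaw); a=R@ax
    return P-a*(h/(-a[2]))-R@off,R
def snap(n,name="wrist"):
    ci=camera_info(name); im=get_image(name); cv2.imwrite("pics/"+n,im[:,:,::-1]); np.save("pics/"+n+".npy",np.array([ci],object),allow_pickle=True); return ci,im
E
python3 - <<'E'
from h import *
p,R=view(np.array([.547,-.155,.09]),0.)
env.goto(p,R);print(state()["t"],state()["tcp_pos"])
ci,im=snap("w_tap.png")
p,R=view(np.array([.526,.143,.078]),0.)
env.goto(p,R);print(state()["t"],state()["tcp_pos"])
ci,im=snap("w_wr.png");print(state()["t"])
E
```

```text
1.975 [ 0.54724755 -0.16693591  0.16168543]
3.175 [0.52725714 0.13098982 0.14968537]
3.225
```

View pics/w_tap.png

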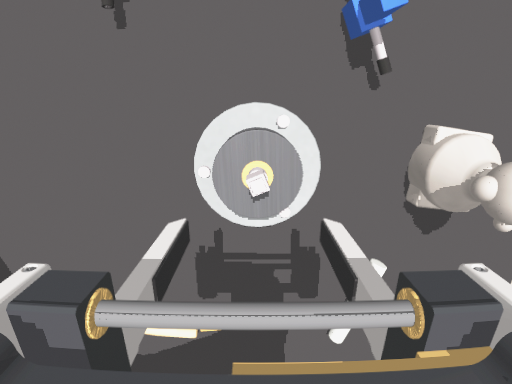

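View pics/w_wr.png

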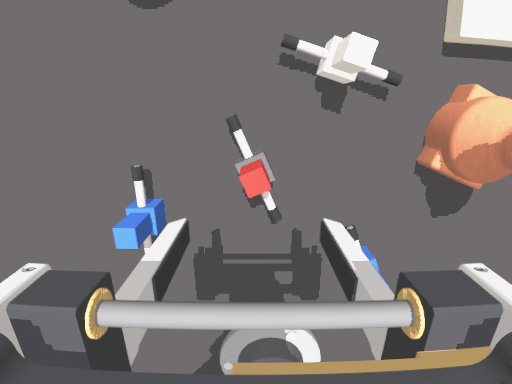

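The wrist views show the tap's square top near (259,186), and the red grip's top near (256,180) with the black arm ends at (234,123) and (275,215). I'll zoom in to pick corners.

```bash
python3 - <<'E'
import cv2,numpy as np
a=cv2.imread("pics/w_tap.png")[150:210,222:292];b=cv2.imread("pics/w_wr.png")[105:230,200:300]
cv2.imwrite("pics/z_tap.png",cv2.resize(a,None,fx=10,fy=10,interpolation=0)[:,:])
cv2.imwrite("pics/z_wr.png",cv2.resize(b,None,fx=4.6,fy=4.6,interpolation=0))
E
```

```text
(no output)
```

View pics/z_tap.png

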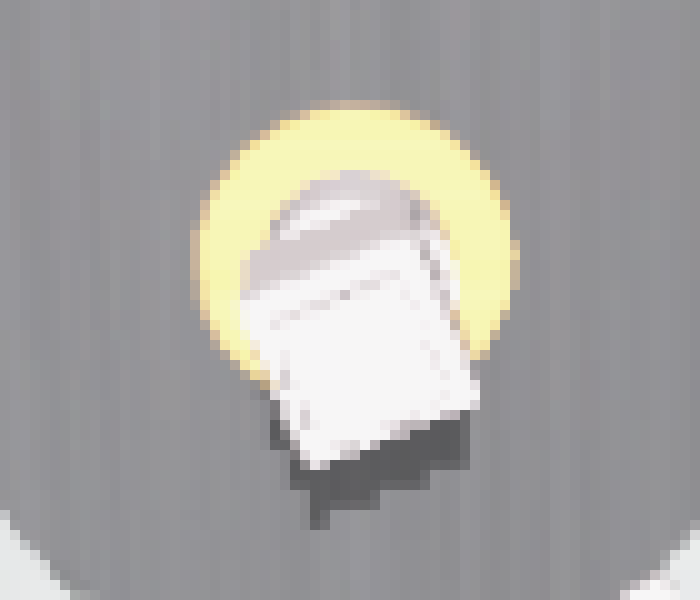

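View pics/z_wr.png

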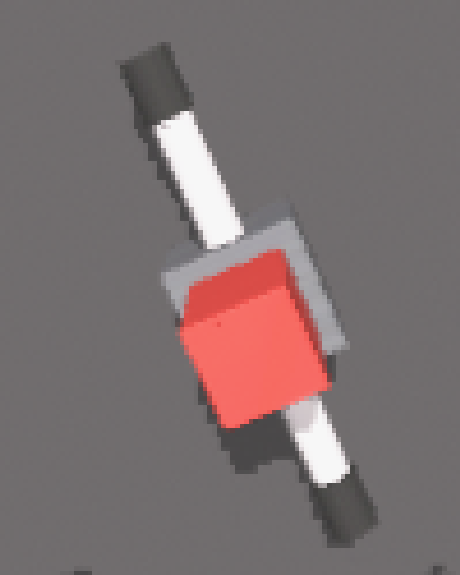

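```bash
python3 - <<'E'
from h import *
ct=np.load("pics/w_tap.png.npy",allow_pickle=True)[0];cw=np.load("pics/w_wr.png.npy",allow_pickle=True)[0]
def sq(ci,px,z):
    P=np.array([plane(ci,p,z) for p in px])[:,:2];e=np.roll(P,-1,0)-P
    an=np.degrees(np.arctan2(e[:,1],e[:,0]))%90
    print("c",P.mean(0).round(4),"sides",np.linalg.norm(e,axis=1).round(4),"ang",an.round(1))
sq(ct,np.array([(243,298),(412,238),(480,400),(315,465)])/10+[222,150]-.5,.086)
sq(cw,np.array([(181,330),(287,287),(330,385),(225,428)])/4.6+[200,105]-.5,.078)
a,b=[plane(cw,np.array(p)/4.6+[200,105]-.5,.026) for p in((145,55),(355,535))]
print("arms",a,b,np.linalg.norm(b-a),(a+b)/2,np.degrees(np.arctan2(*(b-a)[1::-1])))
# disc from bright contour
im=cv2.imread("pics/w_tap.png");g=cv2.cvtColor(im,cv2.COLOR_BGR2GRAY)
m=((g>125)).astype(np.uint8);m[:,:180]=0;m[:,335:]=0;m[:95]=0;m[235:]=0
cs,_=cv2.findContours(m,cv2.RETR_EXTERNAL,cv2.CHAIN_APPROX_NONE);c=max(cs,key=cv2.contourArea)
P=np.array([plane(ct,q,.014)[:2] for q in c[:,0]]);
o,r=cv2.minEnclosingCircle(P.astype(np.float32));A=np.c_[2*P,np.ones(len(P))];s=np.linalg.lstsq(A,(P**2).sum(1),rcond=None)[0]
print("disc",o,r,s[:2],np.sqrt(s[2]+s[0]**2+s[1]**2))
h=cv2.cvtColor(im,cv2.COLOR_BGR2HSV);y=cv2.inRange(h,(20,50,150),(35,255,255));y[:150]=0;y[210:]=0;y[:,:225]=0;y[:,290:]=0
pts=np.argwhere(y)[:,::-1].astype(np.float32);hull=cv2.convexHull(pts)[:,0];hull=hull[hull[:,1]<180]
P=np.array([plane(ct,q,.0505)[:2] for q in hull]);A=np.c_[2*P,np.ones(len(P))];s=np.linalg.lstsq(A,(P**2).sum(1),rcond=None)[0]
print("ring",s[:2],np.sqrt(s[2]+s[0]**2+s[1]**2))
E
```

```text
c [ 0.551  -0.1534] sides [0.0171 0.0174 0.0172 0.0181] ang [19.9 22.5 22.3 22. ]
c [0.5284 0.1479] sides [0.0233 0.0225 0.0236 0.0228] ang [22.4 23.5 23.1 22.6]
arms [0.50309186 0.20649997 0.026     ] [0.55421642 0.0860231  0.026     ] 0.13087550282168028 [0.52865414 0.14626154 0.026     ] -67.00597937927323
disc (0.5508195161819458, -0.15314693748950958) 0.0775471031665802 [ 0.5509629  -0.15310431] 0.07663461000903828
ring [ 0.55077683 -0.15375105] 0.017048593896345467
```

```bash
python3 - <<'E'
from h import *
y=np.radians(113)
env.set_joints([-.28,.54,-.04,1.89,.03,.71,1.60]);s=state();print(s["t"],s["tcp_pos"],s["tool_rot"].round(3))
p,R=view(np.array([.5285,.147,.078]),y)
print(solver.solve_ik(p,R));env.goto(p,R);s=state();print(s["t"],s["joint_pos"].round(3),s["tcp_pos"])
snap("w_wr2.png")
b=cv2.imread("pics/w_wr2.png");print(proj(camera_info("wrist"),[.5285,.147,.078]))
cv2.imwrite("pics/z_wr2.png",cv2.resize(b[130:230,200:310],None,fx=6,fy=6,interpolation=0))
E
```

```text
5.0333 [0.52088254 0.13583935 0.15042953] [[-0.934 -0.357  0.002]
 [-0.357  0.934  0.002]
 [-0.002  0.001 -1.   ]]
[-0.29323515  0.56701674 -0.04796913  1.83453894  0.03816694  0.74092112
  1.61034806]
5.2833 [-0.294  0.568 -0.049  1.833  0.038  0.741  1.61 ] [0.53807102 0.15244253 0.14961321]
[[252.84327998 188.11097541]]
```

View pics/z_wr2.png

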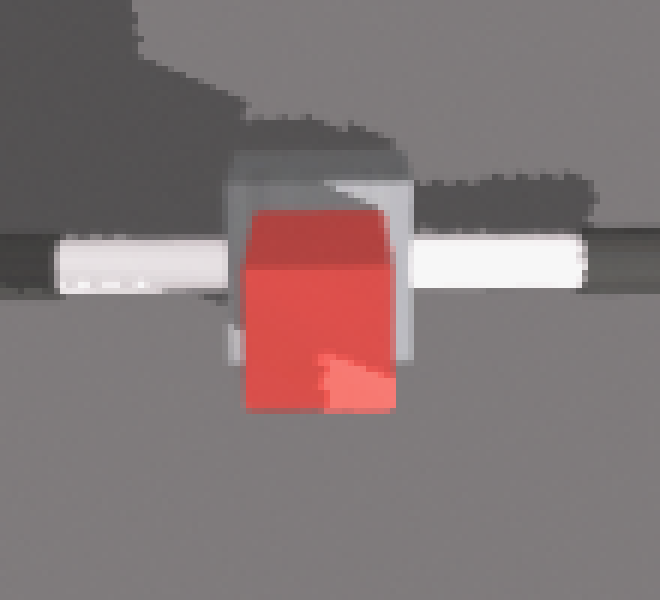

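The grip is square to the tool: red top spans (245,265) to (396,412) in the zoom. Now measure it and grasp.

```bash
python3 - <<'E'
from h import *
cw=np.load("pics/w_wr2.png.npy",allow_pickle=True)[0]
P=np.array([plane(cw,np.array(p)/6.+[200,130]-.5,.078) for p in((245,265),(396,265),(396,412),(245,412))]);c=P.mean(0);e=np.roll(P,-1,0)-P
print(c,np.linalg.norm(e,axis=1),np.degrees(np.arctan2(e[:,1],e[:,0])))
# mean of the two opposite-ish views
tgt=(c[:2]+[.5284,.1475])/2;print(tgt)
R=down(np.radians(113))
env.goto([*tgt,.10],R)
env.servo_line([*tgt,.042],speed=.08)
f0=state();print(f0["t"],f0["tcp_pos"],f0["wrist_force"],f0["ft_torque"])
fingers.close(30);s=state();print(s["t"],s["opening"],s["wrist_force"],s["ft_torque"])
env.servo_line([*tgt,.10],speed=.1);env.pause(.2);s=state();print(s["t"],s["opening"],s["wrist_force"],s["ft_torque"],s["tcp_pos"])
snap("w_held.png")
E
```

```text
[0.52752206 0.14725048 0.078     ] [0.02348701 0.02414666 0.02412932 0.02414848] [ 113.02920656   23.71258104  -66.96856568 -157.81150112]
[0.52796103 0.14737524]
6.525 [0.52830026 0.14745874 0.04229994] [-0.26497246 -0.33532869 -0.48918078] [ 0.1084895  -0.13363522  0.00694402]
7.6 0.023978236610418525 [ 0.33407968 -0.6098496  -0.19914153] [ 0.01856898 -0.19745646  0.04985915]
8.5333 0.023992552841512783 [-0.33923705 -0.31082006 -3.41596703] [ 0.10679227 -0.08094652 -0.04507512] [0.52738312 0.14719636 0.09924089]
```

View pics/w_held.png

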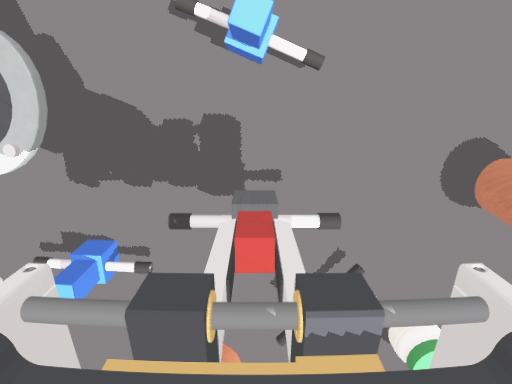

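Wrench held level: red block centred between the fingers at (255,240), arms at row 221, opening 24 mm as expected. Next I hover over the tap to compare the two in one image.

```bash
python3 - <<'E'
from h import *
s=state();p=s["tcp_pos"].copy();p[2]=.2;env.servo_line(p,speed=.15)
q=state()["joint_pos"].copy();q[0]+=.544;q[6]+=.544;env.set_joints(q)
R=down(np.radians(112))
env.goto([.551,-.1533,.2],R);env.pause(.2);s=state();print(s["t"],s["joint_pos"].round(3),s["tcp_pos"],s["opening"])
snap("w_hov.png");b=cv2.imread("pics/w_hov.png")
cv2.imwrite("pics/z_hov.png",cv2.resize(b[120:290,150:360],None,fx=3.5,fy=3.5,interpolation=0))
snap("s_hov.png","side");b=cv2.imread("pics/s_hov.png")
cv2.imwrite("pics/zs_hov.png",cv2.resize(b[60:200,190:340],None,fx=4,fy=4,interpolation=0))
E
```

```text
10.9833 [ 0.251  0.521 -0.046  1.747  0.029  0.875  2.149] [ 0.55058258 -0.15216021  0.19986118] 0.023701237166932478
```

View pics/z_hov.png

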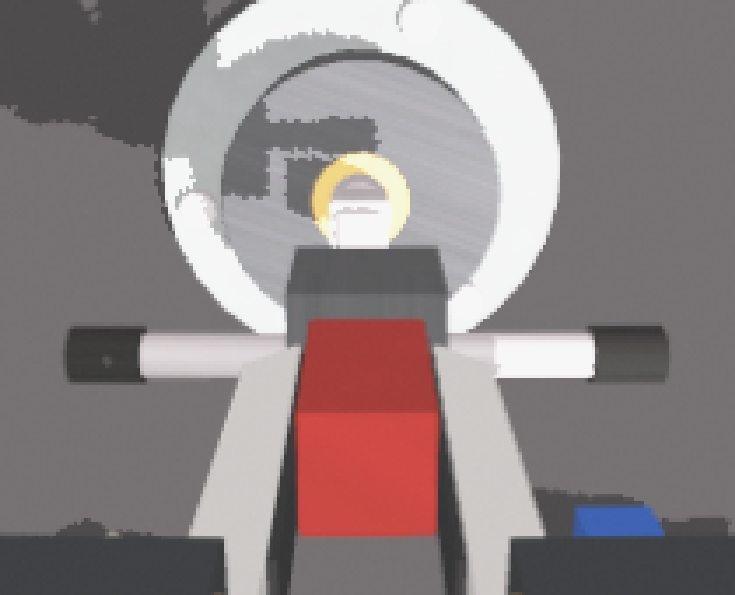

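View pics/zs_hov.png

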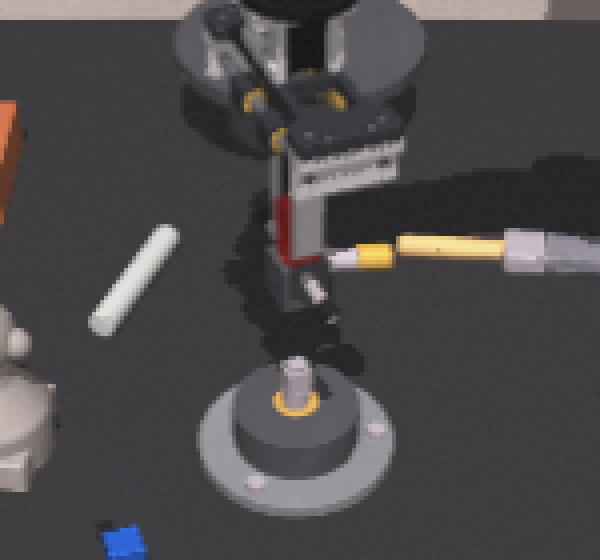

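The hover view shows the tap's back edge at zoom x 329–392 and the ring at 312–410. The held hub is centred at x≈367 and red top at 367, so there's a small offset to compute.

```bash
python3 - <<'E'
from h import *
ci=np.load("pics/w_hov.png.npy",allow_pickle=True)[0]
s=state();Rt=s["tool_rot"];T=s["tcp_pos"]
def tl(px,z):
    P=np.array([plane(ci,np.array(p)/3.5+[150,120]-.5,z) for p in px]);return ((P-T)@Rt)[:,:2]*1e3, P[:,:2]
zu=T[2]-.042
for nm,px,z in(("hub far bottom edge",[(293,247),(440,247)],zu),("hub far top edge",[(287,292),(447,292)],zu+.034),("redtop far",[(297,411),(438,411)],zu+.078),("redtop near",[(299,535),(437,535)],zu+.078),("arm tips",[(65,354),(668,354)],zu+.026),
  ("tap far shoulder",[(329,200),(392,200)],.086),("ring",[(312,203),(410,203),(361,151)],.0505),("disc",[(163,165),(560,165)],.014)):
    a,b=tl(px,z);print(nm,a.round(1).tolist(),"mid",a.mean(0).round(2),b.mean(0).round(4))
print("expected tap tool",((np.array([.551,-.1533,.2])-T)@Rt*1e3).round(2), np.degrees(np.arctan2(Rt[1,1],Rt[0,1])))
E
```

```text
hub far bottom edge [[16.9, -16.4], [16.9, 18.7]] mid [16.88  1.15] [ 0.5345 -0.158 ]
hub far top edge [[17.7, -15.2], [17.7, 17.7]] mid [17.67  1.25] [ 0.5338 -0.1582]
redtop far [[12.8, -10.2], [12.9, 12.8]] mid [12.84  1.32] [ 0.5382 -0.1563]
redtop near [[-10.7, -10.4], [-10.7, 13.2]] mid [-10.71   1.43] [ 0.56   -0.1474]
arm tips [[0.2, -65.2], [0.3, 67.5]] mid [0.24 1.17] [ 0.55   -0.1517]
tap far shoulder [[10.1, -10.6], [10.1, 9.1]] mid [10.12 -0.74] [ 0.5415 -0.1572]
ring [[-0.0, -18.0], [0.0, 16.4], [18.5, -0.8]] mid [ 6.17 -0.78] [ 0.5452 -0.1558]
disc [[5.7, -77.6], [5.8, 76.0]] mid [ 5.79 -0.8 ] [ 0.5455 -0.1556]
expected tap tool [-0.13 -0.65  0.02] 112.04223343470163
```

```bash
cat >> h.py <<'E'
def settle(tgt,R,n=3,speed=.05,tol=.0003,pause=.15):
    tgt=np.array(tgt,float);c=tgt.copy()
    for i in range(n):
        env.servo_line(c,R,speed=speed);env.pause(pause)
        e=tgt-state()["tcp_pos"]
        if np.linalg.norm(e)<tol:break
        c+=e
    return c
E
python3 - <<'E'
from h import *
R=down(np.radians(112));s=state();T=s["tcp_pos"]
d=R[:,0]*.0008+R[:,1]*-.00195
t=T+d;t[2]=.140;print(t)
c=settle(t,R,speed=.08);s=state();print(s["t"],s["tcp_pos"],c-t,s["wrist_force"])
f0=s["wrist_force"]
for z in np.arange(.136,.1105,-.002):
    p=c.copy();p[2]=z+c[2]-t[2];env.servo_line(p,R,speed=.03);s=state()
    df=s["wrist_force"]-f0;print(round(z,4),s["tcp_pos"].round(4),df.round(1))
    if df[2]>8:break
print(s["t"])
snap("s_in.png","side");b=cv2.imread("pics/s_in.png")
cv2.imwrite("pics/zs_in.png",cv2.resize(b[60:200,190:340],None,fx=4,fy=4,interpolation=0))
snap("w_in.png")
E
```

```text
[ 0.5506256  -0.15485247  0.14      ]
12.9333 [ 0.55058678 -0.15491019  0.13992931] [-4.28648567e-06 -3.55734597e-05 -3.29101056e-05] [-0.28949251 -0.07680968 -2.63588324]
0.136 [ 0.5503 -0.1548  0.1356] [ 1.3 -0.1 -0.6]
0.134 [ 0.5505 -0.1548  0.1338] [-0.1 -0.2 -1.3]
0.132 [ 0.5505 -0.1549  0.1318] [ 0.3 -0.1 -1.1]
0.13 [ 0.5505 -0.1549  0.1298] [ 1.6  0.2 -0.7]
0.128 [ 0.5505 -0.1549  0.1278] [1.  0.2 0.3]
0.126 [ 0.5505 -0.1549  0.1258] [ 0.4 -0.1 -0.2]
0.124 [ 0.5505 -0.1549  0.1238] [ 0.4  0.3 -0. ]
0.122 [ 0.5505 -0.1549  0.1218] [ 0.3 -0.2 -1.4]
0.12 [ 0.5505 -0.1549  0.1198] [ 0.2 -0.3 -1.3]
0.118 [ 0.5505 -0.1549  0.1178] [ 0.6 -0.4 -1.2]
0.116 [ 0.5505 -0.1549  0.1158] [ 0.1 -0.1 -1.1]
0.114 [ 0.5505 -0.1549  0.1138] [ 0.1 -0.1  0.5]
0.112 [ 0.5506 -0.1549  0.1119] [ 0.3  0.2 -0.2]
16.2167
```

View pics/zs_in.png

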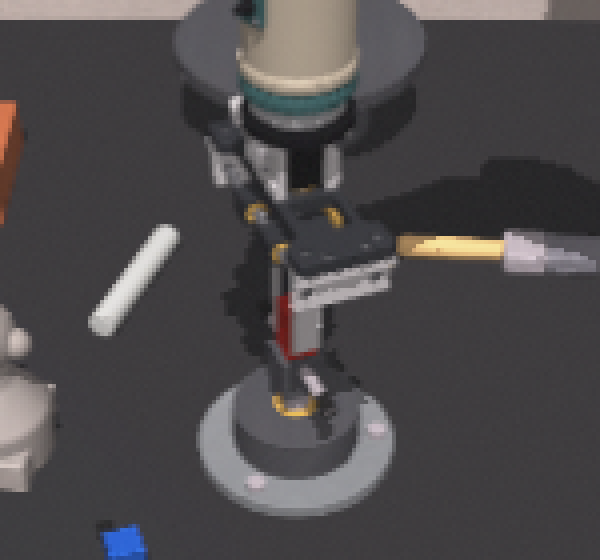

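View pics/w_in.png

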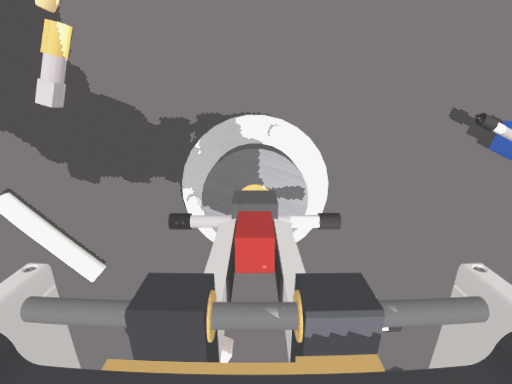

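Smooth entry without contact force; both views show the hub down over the tap head. Next: press to the ceiling, then begin turning in small steps while watching torque.

```bash
cat >> h.py <<'E'
def meas(n=4,dt=.02):
    F=[];M=[];J=[];
    for i in range(n):
        s=state();F.append(s["wrist_force"]);M.append(s["ft_torque"]);J.append(s["joint_torque"][6]);env.pause(dt)
    s=state();R=s["tool_rot"]
    return dict(t=s["t"],yaw=np.degrees(np.arctan2(R[1,1],R[0,1])),F=np.mean(F,0),M=np.mean(M,0),sd=np.std(M,0)[2],j7=np.mean(J),p=s["tcp_pos"],q=s["joint_pos"],tilt=R[:2,2])
def show(m): print(f"t{m['t']:.2f} yaw{m['yaw']:.1f} F{m['F'].round(1)} M{m['M'].round(3)} sd{m['sd']:.3f} j7 {m['j7']:.3f} z{m['p'][2]:.4f} q7 {m['q'][6]:.3f}")
E
python3 - <<'E'
from h import *
R=down(np.radians(112));m=meas();show(m)
p=np.array([.5506,-.1549,.112])
for z in np.arange(.1115,.108,-.0007):
    p[2]=z;env.servo_line(p,R,speed=.03);m=meas();show(m)
    if m["F"][2]>3:break
# dz joint vector
q0=state()["joint_pos"];pa=state()["tcp_pos"];Ra=state()["tool_rot"]
qa=solver.solve_ik(pa,Ra);pb=pa.copy();pb[2]-=.0025;qb=solver.solve_ik(pb,Ra)
dq=np.array(qb)-np.array(qa);print(dq);np.save("dq.npy",dq)
c=np.array(q0)
for k in range(5):
    c=c+dq*(.06/(2*np.pi)); c[6]-=.06;env.set_joints(c);show(meas())
np.save("c.npy",c)
E
```

```text
t16.38 yaw112.0 F[ 0.4 -0.1 -3. ] M[ 0.088 -0.126 -0.011] sd0.018 j7 0.000 z0.1119 q7 2.143
t16.70 yaw112.0 F[-0.9  0.3  1.2] M[0.169 0.156 0.009] sd0.017 j7 -0.000 z0.1118 q7 2.143
t17.02 yaw112.0 F[-1.8  0.7  7.3] M[0.322 0.538 0.033] sd0.018 j7 -0.000 z0.1117 q7 2.143
[-0.00012114  0.00361457  0.00016737  0.00181936  0.00030326 -0.00543145
 -0.00026894]
t17.33 yaw108.6 F[-0.7  1.4  2.6] M[ 0.335  0.167 -0.025] sd0.045 j7 -0.056 z0.1118 q7 2.084
t17.65 yaw105.2 F[-1.3  1.5  3.8] M[0.56  0.135 0.029] sd0.019 j7 -0.067 z0.1118 q7 2.024
t17.97 yaw101.8 F[-1.   1.9  4.2] M[ 0.634  0.182 -0.001] sd0.038 j7 -0.063 z0.1117 q7 1.964
t18.28 yaw98.4 F[-1.2  2.2  4.7] M[0.733 0.152 0.017] sd0.011 j7 -0.063 z0.1117 q7 1.905
t18.60 yaw94.9 F[-1.4  2.2  5.3] M[0.796 0.108 0.006] sd0.003 j7 -0.055 z0.1116 q7 1.845
```

```bash
python3 - <<'E'
from h import *
s=state();print(s["opening"],s["tcp_pos"],s["t"],s["tool_rot"].round(4))
snap("w_t1.png");snap("s_t1.png","side");b=cv2.imread("pics/s_t1.png")
a=cv2.resize(cv2.imread("pics/w_t1.png")[150:300,160:350],None,fx=2.6,fy=2.6,interpolation=0);b=cv2.resize(b[125:175,235:300],None,fx=6,fy=6,interpolation=0)
o=np.zeros((600,800,3),np.uint8);o[:a.shape[0],:min(494,a.shape[1])]=a[:,:494];b=b[:300,:300];o[:300,495:795]=b;cv2.imwrite("pics/t1.png",o)
E
```

```text
0.02366821482594483 [ 0.55084938 -0.15474959  0.11163474] 18.6 [[-9.963e-01 -8.590e-02  7.000e-04]
 [-8.590e-02  9.963e-01  0.000e+00]
 [-7.000e-04 -0.000e+00 -1.000e+00]]
```

View pics/t1.png

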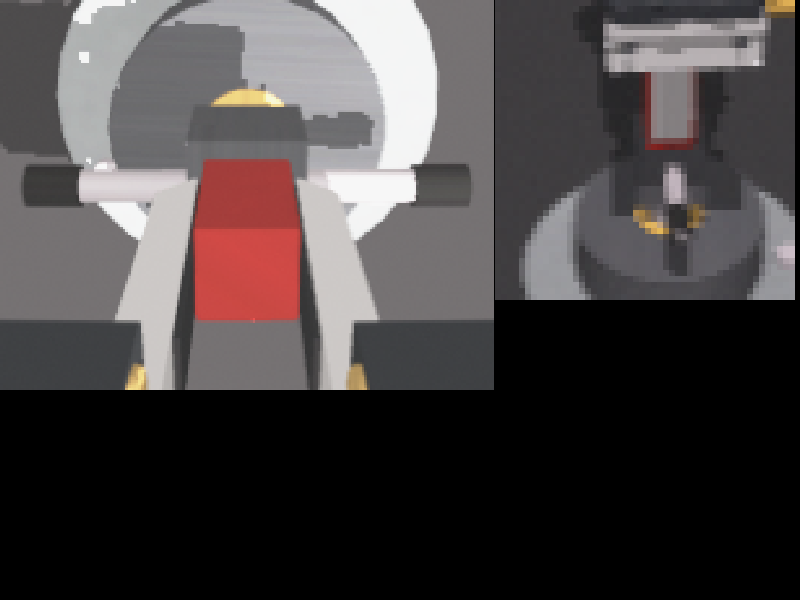

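```bash
cat >> h.py <<'E'
DQ=np.load("dq.npy");DQ7=DQ.copy();DQ7[6]=0
def turn(dth,step=.5,verbose=True,n=3):
    """dth>0 clockwise"""
    c=np.load("c.npy");k=max(1,int(np.ceil(abs(dth)/step-1e-6)))
    for i in range(k):
        c=c+DQ7*(dth/k/(2*np.pi));c[6]-=dth/k;env.set_joints(c);np.save("c.npy",c)
        m=meas(n)
        if verbose:show(m)
    return m
E
python3 - <<'E'
from h import *
c=np.load("c.npy");d=c[6]-(2.143-3.26);print(d)
turn(d)
# reversal in fine steps to see lash
turn(-.4,step=.05,n=2)
E
```

```text
2.9595103263933975
t19.29 yaw66.6 F[-0.7  2.1  5.2] M[ 0.63   0.069 -0.035] sd0.020 j7 -0.008 z0.1115 q7 1.351
t19.88 yaw38.4 F[-0.9  1.4  5.3] M[0.525 0.14  0.013] sd0.014 j7 -0.017 z0.1113 q7 0.858
t20.48 yaw10.1 F[-2.   1.8  5. ] M[ 0.473  0.267 -0.011] sd0.006 j7 -0.017 z0.1110 q7 0.364
t21.07 yaw-18.2 F[-1.5  1.8  5.7] M[0.431 0.362 0.004] sd0.046 j7 -0.017 z0.1109 q7 -0.129
t21.66 yaw-46.4 F[-2.1  1.4  6.2] M[ 0.544  0.506 -0.02 ] sd0.037 j7 -0.018 z0.1106 q7 -0.622
t22.25 yaw-74.7 F[-1.9  2.1  5.8] M[0.613 0.571 0.01 ] sd0.021 j7 -0.017 z0.1105 q7 -1.115
t22.53 yaw-71.8 F[-1.6  1.4  5.8] M[0.497 0.367 0.017] sd0.016 j7 0.027 z0.1104 q7 -1.065
t22.82 yaw-69.0 F[-0.3  1.1  6.2] M[0.304 0.353 0.018] sd0.007 j7 0.047 z0.1105 q7 -1.017
t23.10 yaw-66.2 F[-0.9  2.3  5.5] M[ 0.468  0.413 -0.017] sd0.014 j7 0.068 z0.1105 q7 -0.967
t23.38 yaw-63.3 F[-2.1  2.4  5.8] M[0.528 0.505 0.006] sd0.005 j7 0.088 z0.1104 q7 -0.917
t23.67 yaw-60.5 F[-2.1  1.3  5.7] M[ 0.545  0.496 -0.061] sd0.004 j7 0.088 z0.1105 q7 -0.867
t23.95 yaw-57.6 F[-0.6  1.6  6.4] M[ 0.492  0.54  -0.056] sd0.021 j7 0.088 z0.1105 q7 -0.817
t24.23 yaw-54.7 F[-1.2  2.4  5.8] M[ 0.476  0.503 -0.037] sd0.002 j7 0.088 z0.1105 q7 -0.767
t24.52 yaw-51.9 F[-1.9  2.1  5.5] M[ 0.506  0.484 -0.051] sd0.019 j7 0.088 z0.1105 q7 -0.717
```

Lash shows as about 0.2 rad: reverse torque rises, then levels off from 0.2 rad on. The z drop of 1.2 mm agrees with half a turn. Continuing: finish the quarter back, then half forward, then quarter back.

```bash
python3 - <<'E'
from h import *
turn(-1.37,step=.46,n=2)
print("fwd");turn(3.33,step=.5,n=2)
print("back");turn(-1.77,step=.45,n=2)
print(state()["opening"])
E
```

```text
t25.07 yaw-25.7 F[-1.4  2.   5.1] M[ 0.418  0.352 -0.031] sd0.002 j7 0.030 z0.1107 q7 -0.260
t25.62 yaw0.5 F[-0.8  1.8  5.1] M[0.35  0.276 0.008] sd0.004 j7 0.028 z0.1109 q7 0.196
t26.17 yaw26.5 F[-1.2  1.3  4.7] M[0.359 0.18  0.016] sd0.010 j7 0.051 z0.1111 q7 0.651
fwd
t26.73 yaw-0.7 F[-0.6  0.9  5.9] M[0.277 0.272 0.029] sd0.016 j7 -0.028 z0.1109 q7 0.175
t27.28 yaw-28.0 F[-1.4  1.9  5.8] M[0.338 0.405 0.006] sd0.026 j7 -0.023 z0.1108 q7 -0.300
t27.84 yaw-55.2 F[-2.5  1.7  6.3] M[ 0.404  0.539 -0.022] sd0.008 j7 -0.024 z0.1106 q7 -0.776
t28.40 yaw-82.5 F[-2.3  1.9  6.5] M[ 0.485  0.57  -0.023] sd0.026 j7 -0.024 z0.1104 q7 -1.252
t28.96 yaw-109.7 F[-2.7  2.2  6.8] M[ 0.59   0.567 -0.05 ] sd0.021 j7 -0.022 z0.1102 q7 -1.728
t29.52 yaw-137.0 F[-2.4  2.1  6.6] M[0.714 0.538 0.028] sd0.007 j7 -0.022 z0.1100 q7 -2.203
t30.07 yaw-164.2 F[-1.7  2.2  6.1] M[0.754 0.454 0.008] sd0.009 j7 -0.021 z0.1098 q7 -2.679
back
t30.61 yaw-138.9 F[-1.4  2.1  5.4] M[0.666 0.51  0.024] sd0.010 j7 0.032 z0.1099 q7 -2.236
t31.14 yaw-113.5 F[-2.1  2.   5.6] M[0.584 0.527 0.018] sd0.017 j7 0.026 z0.1101 q7 -1.794
t31.68 yaw-88.2 F[-1.8  1.8  5.6] M[0.493 0.569 0.042] sd0.009 j7 0.024 z0.1103 q7 -1.351
t32.21 yaw-62.8 F[-2.2  1.5  5.2] M[ 0.401  0.527 -0.003] sd0.011 j7 0.024 z0.1104 q7 -0.909
0.02388669007271935
```

```bash
python3 - <<'E'
from h import *
fingers.let_go();print(state()["t"])
c=np.load("c.npy");c[6]+=np.pi;env.set_joints(c);np.save("c.npy",c)
env.pause(.1);show(meas())
fingers.close(30);s=state();print(s["t"],s["opening"]);show(meas())
turn(1.6,step=.4,n=2)
E
```

```text
33.3667
t36.18 yaw117.3 F[-0.1 -0.1 -0.5] M[ 0.076 -0.131 -0.003] sd0.023 j7 -0.002 z0.1105 q7 2.234
37.2583 0.02385742277301609
t37.33 yaw117.3 F[-0.1  0.7  0.6] M[ 0.267 -0.028 -0.041] sd0.024 j7 0.019 z0.1105 q7 2.235
t37.83 yaw94.5 F[-0.6  0.4  0.9] M[0.264 0.061 0.017] sd0.035 j7 -0.076 z0.1103 q7 1.837
t38.33 yaw71.7 F[-1.   0.8  2.5] M[0.215 0.161 0.025] sd0.017 j7 -0.063 z0.1102 q7 1.438
t38.83 yaw48.7 F[-1.1  1.3  2.3] M[0.149 0.257 0.043] sd0.009 j7 -0.060 z0.1100 q7 1.039
t39.33 yaw25.8 F[-1.5  0.5  3.5] M[0.167 0.397 0.009] sd0.049 j7 -0.059 z0.1098 q7 0.639
```

```bash
python3 - <<'E'
from h import *
tot=0
while tot<1.75:
    m=turn(.045,step=.1,n=2,verbose=False);tot+=.045
    if m["j7"]<-.1 or round(tot/.045)%5==0: print(round(tot,3),end=" ");show(m)
    if m["j7"]<-.34 or m["M"][2]>.45 or m["t"]>62:break
E
```

```text
0.225 t40.74 yaw12.8 F[-2.8  0.6  4.5] M[0.09  0.792 0.024] sd0.047 j7 -0.096 z0.1097 q7 0.411
0.45 t42.16 yaw-0.1 F[-4.1 -0.   5.3] M[0.112 1.049 0.022] sd0.013 j7 -0.083 z0.1096 q7 0.186
0.675 t43.58 yaw-13.0 F[-4.3  0.7  4.8] M[0.147 1.03  0.034] sd0.017 j7 -0.082 z0.1095 q7 -0.039
0.9 t44.99 yaw-25.9 F[-3.5  0.1  4.9] M[0.146 1.057 0.072] sd0.017 j7 -0.082 z0.1094 q7 -0.264
1.125 t46.41 yaw-38.8 F[-3.9  0.6  5.6] M[0.19  1.116 0.036] sd0.004 j7 -0.082 z0.1093 q7 -0.489
1.215 t46.98 yaw-43.9 F[-4.1  0.5  5.4] M[0.161 1.091 0.129] sd0.007 j7 -0.176 z0.1093 q7 -0.579
1.26 t47.26 yaw-46.5 F[-4.5  0.3  5.6] M[0.184 1.157 0.289] sd0.012 j7 -0.266 z0.1093 q7 -0.624
1.305 t47.54 yaw-49.0 F[-3.4  0.3  5.4] M[0.176 1.112 0.301] sd0.013 j7 -0.365 z0.1093 q7 -0.669
```

Bottom felt at about 5.7 rad: j7 went from −0.082 to −0.365 and Mz climbed with it. One small extra step with a hold, then let go and retreat.

```bash
python3 - <<'E'
from h import *
show(turn(.03,n=2));env.pause(.3);show(meas())
fingers.let_go();env.pause(.2);show(meas());p=state()["tcp_pos"].copy()
p[2]+=.09;env.servo_line(p,speed=.1);show(meas());print(state()["opening"])
snap("w_end.png");snap("s_end.png","side");b=cv2.imread("pics/s_end.png")
cv2.imwrite("pics/zs_end.png",cv2.resize(b[60:200,190:340],None,fx=4,fy=4,interpolation=0));print(state()["t"])
E
```

```text
t47.83 yaw-50.7 F[-3.8 -0.1  5.4] M[0.158 1.148 0.454] sd0.011 j7 -0.446 z0.1093 q7 -0.699
t47.83 yaw-50.7 F[-3.8 -0.1  5.4] M[0.158 1.148 0.454] sd0.011 j7 -0.446 z0.1093 q7 -0.699
t48.19 yaw-50.7 F[-3.6  0.2  5.6] M[0.173 1.136 0.427] sd0.016 j7 -0.418 z0.1093 q7 -0.699
t49.62 yaw-50.9 F[0.3 0.  0.1] M[-0.019  0.008  0.011] sd0.019 j7 0.000 z0.1093 q7 -0.700
t50.73 yaw-50.9 F[ 0.1  0.3 -0.6] M[-0.011 -0.007  0.019] sd0.025 j7 -0.000 z0.1985 q7 -0.691
0.09385779003467384
50.8333
```

View pics/w_end.png

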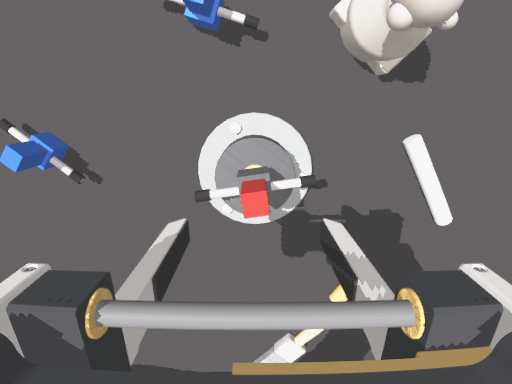

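View pics/zs_end.png

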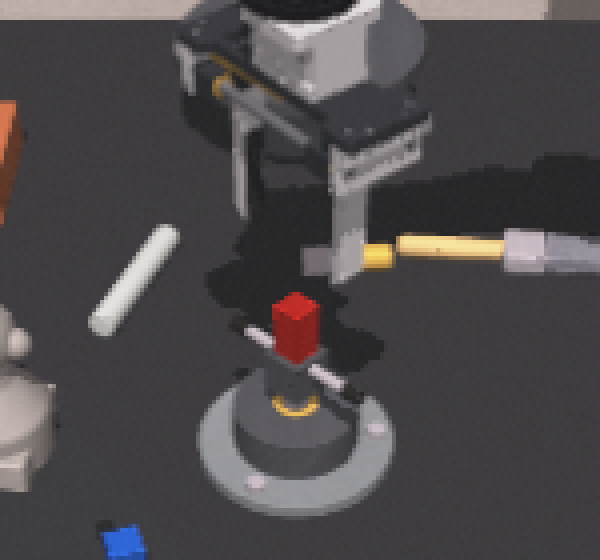

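The wrench sits upright on the tap, unwound about 7° after release (red top near (255,203) in the wrist view, arms level in the side view). Quick height check for seating, then hand in.

```bash
python3 - <<'E'
from h import *
cw=np.load("pics/w_end.png.npy",allow_pickle=True)[0];cs=np.load("pics/s_end.png.npy",allow_pickle=True)[0]
im=cv2.imread("pics/w_end.png")[160:230,220:290];cv2.imwrite("pics/z_end.png",cv2.resize(im,None,fx=8,fy=8,interpolation=0))
E
```

```text
(no output)
```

View pics/z_end.png

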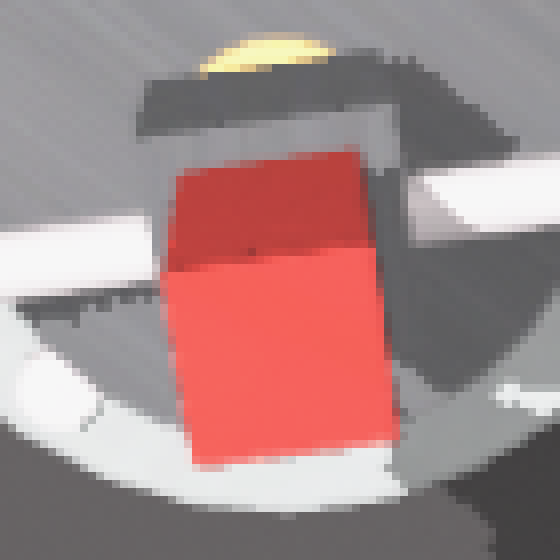

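```bash
python3 - <<'E'
from h import *
from rig import workorder
cw=np.load("pics/w_end.png.npy",allow_pickle=True)[0];cs=np.load("pics/s_end.png.npy",allow_pickle=True)[0]
px=np.array([(160,272),(374,247),(400,440),(195,467)])/8+[220,160]-.5
print("triang",two(cw,px.mean(0),cs,np.array([296,306])/4+[190,60]-.5))
P=np.array([plane(cw,p,.1457) for p in px]);e=np.roll(P,-1,0)-P;print(np.linalg.norm(e,axis=1),P.mean(0),np.degrees(np.arctan2(e[:,1],e[:,0]))%90)
print(state()["t"])
E
```

```text
triang (array([ 0.55121448, -0.15359409,  0.14555636]), np.float64(0.0008638500798625611))
[0.0237101  0.02299966 0.02339761 0.02345654] [ 0.55155955 -0.15352512  0.1457    ] [46.10694073 47.19041728 47.2063759  47.94338969]
50.8333
```

```bash
python3 - <<'E'
from rig import workorder,state
workorder.close_job();print(state()["t"])
E
```

```text
the job is handed in; nothing more can be done
the job is handed in; nothing more can be done
```

I handed the job in at about 51 s of the 72 s allowed. The tap is down against the bottom of the hole, the red-topped wrench is still seated on it, and the gripper is open and clear.

- **Turning:** I ran the tap half a turn forward and a quarter back, twice. The lash came out at about 0.2 rad and I allowed for it each time. I then re-gripped the wrench, turned 180°, for the last forward run.
- **Bottom:** It came up firm at about 5.7 rad. Torque rose about 0.35 N m above running and held there for 0.3 s, well short of the 0.88 N m that snaps the tap.
- **Last checks:**
  - The top of the red grip measured 145.6 mm above the table, against 145.7 mm expected if seated.
  - The wrench's final angle agrees with about 5.8 rad of turn.
  - After letting go, the wrench had turned back about 7°, which fits the expected unwinding.
  - No force remained on the gripper, and I disturbed nothing else that I could see.
- **Less certain:**
  - The tap's own angle could not be seen, so the half and quarter turns come from wrist angle less lash, good to about 0.05 rad.
  - Running torque read 0.06–0.09 N m at rest, below the 0.12 N m stated.
  - The wrist moment reading was noisy, so I relied mainly on the torque of the last joint. The two agreed at the bottom.

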